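# Fill the bottle tray in two rows by cap colour

### The job

Complete the grey tray so that its two rows of three rings hold one upright bottle on every ring, red caps in the row that already has red caps and black caps in the row that already has a black one. The black-capped bottle lying on the cradle must first be stood upright on the bare worktop and let go, then taken afresh and placed. Never knock over a standing bottle, and leave the three bottles already on the tray and everything else on the bench where they are.

Things in the scene. Friction and masses are not known exactly. Their poses are not given: they have to be found in the camera images.
- tray: fixed shallow grey tray, 160 (x) x 225 (y) mm, floor 4 mm thick, rim 12 mm high, a small lip at each short end. Origin: centre of its underside. x axis: from the front row to the back row; y axis: to the left along the rows. Six printed white rings, 53 mm diameter, in two rows of three, 65 mm apart both ways
- front_left (a point): centre of the left ring of the front row, on the top of the tray floor; axes as the tray's
- front_mid (a point): centre of the middle ring of the front row, on the top of the tray floor; axes as the tray's
- front_right (a point): centre of the right ring of the front row, on the top of the tray floor; axes as the tray's
- back_left (a point): centre of the left ring of the back row, on the top of the tray floor; axes as the tray's
- back_mid (a point): centre of the middle ring of the back row, on the top of the tray floor; axes as the tray's
- back_right (a point): centre of the right ring of the back row, on the top of the tray floor; axes as the tray's
- red_1: brown bottle with red screw cap, 45 mm diameter, 90 mm tall: straight body to 50 mm, shoulder to 66 mm, cap of 27 mm diameter to 90 mm. Origin: centre of its underside; z axis: foot to cap. Already on a left ring of the tray
- red_2: brown bottle with red screw cap, 45 mm diameter, 90 mm tall: straight body to 50 mm, shoulder to 66 mm, cap of 27 mm diameter to 90 mm. Origin: centre of its underside; z axis: foot to cap. Already on the middle ring beside red_1, in the same row
- red_3: brown bottle with red screw cap, 45 mm diameter, 90 mm tall: straight body to 50 mm, shoulder to 66 mm, cap of 27 mm diameter to 90 mm. Origin: centre of its underside; z axis: foot to cap. Standing on the worktop at the start
- black_1: brown bottle with black screw cap, 45 mm diameter, 90 mm tall: straight body to 50 mm, shoulder to 66 mm, cap of 27 mm diameter to 90 mm. Origin: centre of its underside; z axis: foot to cap. Already on the left ring of the other row
- black_2: brown bottle with black screw cap, 45 mm diameter, 90 mm tall: straight body to 50 mm, shoulder to 66 mm, cap of 27 mm diameter to 90 mm. Origin: centre of its underside; z axis: foot to cap. Standing on the worktop at the start
- black_3: brown bottle with black screw cap, 45 mm diameter, 90 mm tall: straight body to 50 mm, shoulder to 66 mm, cap of 27 mm diameter to 90 mm. Origin: centre of its underside; z axis: foot to cap. At the start it lies level on the cradle's two walls, axis 39 mm above the worktop, z axis along the cradle's y axis, foot 35 mm behind the cradle's centre: both ends overhang
- cradle: fixed white V-cradle on the worktop, 30 (x) x 60 (y) x 18 (z) mm, long axis y. Origin: centre of its underside
- lab_timer: bystander, to be left alone: cream bench timer, 44 x 64 x 56 mm, behind on the right. Origin: centre of its underside
- wipe_pack: bystander, to be left alone: teal box of wipes, 62 x 115 x 82 mm. Origin: centre of its underside
- blue_capped: bystander, to be left alone: larger brown bottle with a blue cap, 58 mm diameter, 120 mm tall, behind the tray. Origin: centre of its underside
- slide_pack: bystander, to be left alone: banded pack of glass slides, 27 x 76 x 12 mm. Origin: centre of its underside
- beaker: bystander, to be left alone: empty clear beaker, 54 mm diameter, 70 mm tall. Origin: centre of its underside
- pen_2: bystander, to be left alone: black pen, 145 mm long, 10 mm thick. Origin: centre of its underside
- tape: bystander, to be left alone: roll of tan tape, 100 mm diameter, 25 mm thick. Origin: centre of its underside
Not all that is in view belongs to the job. What is shaped like the red_3 but pink is not meant. Leave any orange look-alike of the black_3 alone.

How it is judged:
By the outcome, as a careful person would: the job done as asked, in the order asked, and still so for the second after the job is handed in, with the robot touching nothing.
It also fails if it takes over 67 s, if anything falls off the work surface, if the arm or the gripper's body presses on something with over 40 N, if the wrist force passes 120 N, or if a joint passes its speed limit or range.

### The arm

A 6-joint arm with a two-finger parallel gripper is mounted at the origin on a cart in front of the work surface, level with it; the furniture and walls round the work are solid. World frame = base frame: x ahead of the robot, y to its left, z up, the work surface at z = 0. Lengths are in mm, angles in rad, forces in N, time in s.
With the tool pointing down it reaches from about 300 to 850 mm from the base axis. Payload 4.2 kg.
Tool frame: the origin (TCP) lies midway between the tips of the shut fingers; the grasp point (between the pads) lies 19 mm behind it; z points along the fingers, x is the direction in which the jaws open and shut, and the axes are right-handed (so a half turn about z gives the same grasp; the last joint's range is limited). The gripper opens to 91 mm and grips with 3 to 60 N. Pads are 32 mm wide; open, the fingers measure 118 mm over their backs; the gripper's body (76 mm by 178 mm) begins 60 mm behind the grasp point.
Start: joints at [-1.326, 0.32, 1.565, -0, 1.257, -0.02], TCP at [150.489, -554.974, 213.976] pointing down, gripper open.
Joint ranges: [-3.11, 3.11], [-0.84, 2.01], [0.21, 2.61], [-1.34, 4.49], [0.05, 2.63], [-2.56, 2.56]. Speed limits (rad/s): [2.57, 2.57, 3.14, 3.14, 3.14, 3.14].

### API

Orientations are given as a unit quaternion [w, x, y, z].
In Python, from plant import ctrl gives the robot as it stands. The module is installed in compiled form; this text tells all that it offers.
- The arm moves only by the tool move_arm, never from a script. Its argument "steps" is a list of rows, each a list of 3 entries, a list of its own where there are three numbers: the shift along the tool's x, y, z in cm, then the turn about the tool's z in degrees, then the finger opening in cm, from 0 to 9.12. A call has 1 to 10 rows; each row is the pose to reach, as a shift and turn from the pose commanded when the call began, along the tool's axes at that moment; what a row does not reach only later rows make up. A row lasts 1/12 s, in which the tool goes at most 41.7 mm and 7.16 degrees, less where a joint would pass 70% of its speed; a pose out of reach is approached as far as the arm can. A call with a gripper value outside its range is refused whole. The fingers move at their own pace and stop on an object; "squeeze" is the grip in N (left out, the last holds). Time passes only in rows, so rows that repeat a pose let the fingers close. It gives the time, the measured TCP pose, the force and the opening at its end, in the units of the state.
- ctrl.read_state(): the state, without advancing time (a new reading comes with each control period).
- ctrl.capture(name): name is "scene" or "top"; returns a dict with "img" (400x640x3 uint8, blue, green, red), "vfov" (degrees; the focal length in pixels is half the picture's height over the tangent of half this angle, whatever the lens; pixels are square), "cx", "cy" (the principal point, pixels), "k1" (the pictures are not rectified: a ray, as slopes to the right and down, at radius r is drawn at 1 + k1 r^2 times it, then the intrinsics apply), "rvec" (rotation vector, rad) and "tvec" (3), from world to camera coordinates, as OpenCV has them. Camera axes: x right, y down, z forward; pixel columns grow to the right and rows downward; lengths in mm; the calibration is good to about 2 mm. A picture is of the moment at which its call begins. There is no depth.
- ctrl.finish_job(): hands the job in, once; it reports no verdict.
The state is a dict: "time": time; "joint_pos": joint angles; "qvel": joint speeds; "joint_efforts": joint torques, N m; "tcp_pos": TCP position; "tool_rot": TCP orientation; "contact_force": force on the tool from outside, world axes, zero at the start; "ft_torque": the same for the moment, N m; "opening": opening from 0.0 (shut) to 1.0 (fully open).
Only numpy, scipy, OpenCV 4.12 (cv2) and the standard library are available. Lean on these libraries where they do the work, as an engineer would, in place of code of your own. Each camera call takes 0.05 s, during which the arm holds its last target. There are 200 camera calls.

## Working session

There is one attempt and no reset: what is moved stays moved. The work goes in short steps, Python scripts to look and compute and a tool call to move; the robot and the scene stay as the last step left them, time stands still between calls to the robot, and variables do not carry over. Pictures are saved under pics/ and viewed, about 8 in all and at most 12, crops included, and the job is handed in when it is done.

Besides the shell and the picture viewer there is one more tool, called after "Request:" in YAML: its name, and indented under it one key for each argument. move_arm: Moves the arm, as the interface text tells. Its arguments: {"type":"object","properties":{"steps":{"type":"array"},"squeeze":{"type":"number"}},"required":["steps"]}

```bash
mkdir -p pics; cat > h.py <<'E'
import numpy as np, cv2
from plant import ctrl
def cap(n):
    c=ctrl.capture(n); h=c["img"].shape[0]; f=h/2/np.tan(np.radians(c["vfov"])/2)
    c["K"]=np.array([[f,0,c["cx"]],[0,f,c["cy"]],[0,0,1.]]); c["D"]=np.array([c["k1"],0,0,0.])
    c["R"]=cv2.Rodrigues(np.array(c["rvec"],float))[0]; c["t"]=np.array(c["tvec"],float); return c
def w(c,u,v,z):
    x=cv2.undistortPoints(np.array([[[u,v]]],float),c["K"],c["D"])[0,0]
    d=c["R"].T@np.array([x[0],x[1],1]); o=-c["R"].T@c["t"]
    return o+d*(z-o[2])/d[2]
def px(c,P):
    return cv2.projectPoints(np.array(P,float).reshape(-1,3),np.array(c["rvec"],float),c["t"],c["K"],c["D"])[0].reshape(-1,2)
E
python3 - <<'E'
from h import *
for n in("scene","top"):
    c=cap(n); cv2.imwrite(f"pics/{n}1.png",c["img"]); print(n,c["vfov"],c["cx"],c["cy"],c["k1"],-c["R"].T@c["t"],c["R"][2])
s=ctrl.read_state(); print(s)
E
```

```text
scene 49.622127838476636 319.45196223210706 198.81558816918584 -0.02283392469174042 [ 14.80021753 888.18080091 978.85589101] [ 0.37573833 -0.67551985 -0.63442386]
top 54.216328271796264 321.0884870740657 196.27235749528552 -0.045484183154460636 [ 398.70487358 -122.42234548 1405.75050308] [ 0.1385897   0.00928839 -0.99030633]
{'time': 0.1, 'joint_pos': array([-1.32599848e+00,  3.20247406e-01,  1.56554759e+00, -4.57651823e-05,
        1.25734058e+00, -1.99822105e-02]), 'qvel': array([ 0.0006019 , -0.0010235 , -0.0022167 , -0.00144498,  0.00089556,
        0.00024355]), 'joint_efforts': array([ 8.12026392e-04, -4.13331950e+01, -2.32509613e+01,  7.29123456e-02,
        4.21752781e-02, -5.68756093e-05]), 'tcp_pos': array([ 150.36835757, -554.54623169,  213.19682436]), 'tool_rot': array([-4.63856786e-04,  7.94263779e-01, -6.07572592e-01, -6.16819267e-04]), 'contact_force': array([0.26978379, 0.21315929, 0.65760914]), 'ft_torque': array([0.04730376, 0.00093151, 0.00324452]), 'opening': 1.0015242719513067}
```

View pics/scene1.png

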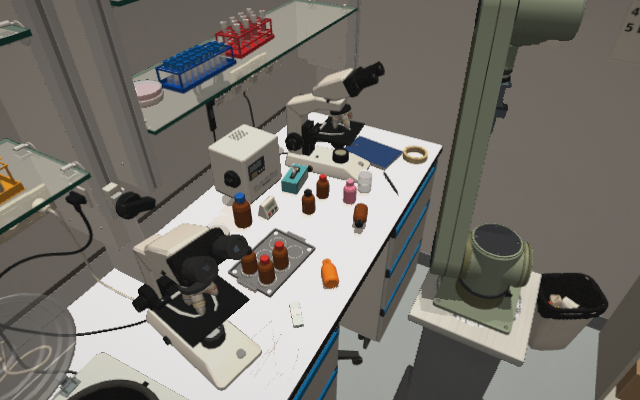

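View pics/top1.png

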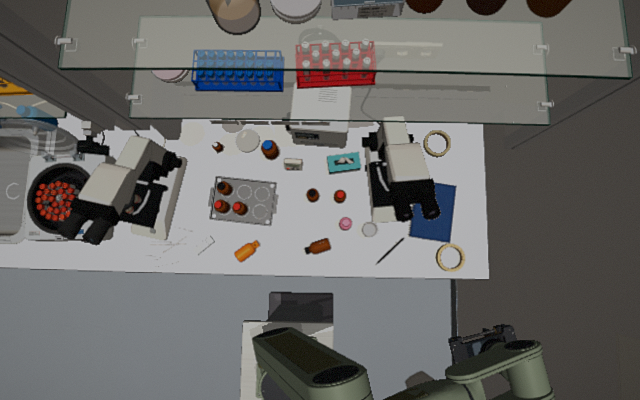

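The top view shows the tray at about (244,200), with reds at (221,207) and (239,209) in the front row and a black at (224,187) at the back left. The black and red bottles stand at (313,195) and (340,197). There are two look-alikes, pink at (345,224) and orange at (248,251). The lying bottle is at (317,246). I'll enlarge that area to confirm.

```bash
python3 - <<'E'
import cv2
a=cv2.imread("pics/top1.png")[170:265,200:390]; b=cv2.imread("pics/scene1.png")[165:295,225:385]
a=cv2.resize(a,None,fx=4,fy=4,interpolation=cv2.INTER_CUBIC)
cv2.imwrite("pics/topc.png",a); cv2.imwrite("pics/scenec.png",cv2.resize(b,None,fx=4.5,fy=4.5,interpolation=cv2.INTER_CUBIC))
E
```

```text
(no output)
```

View pics/topc.png

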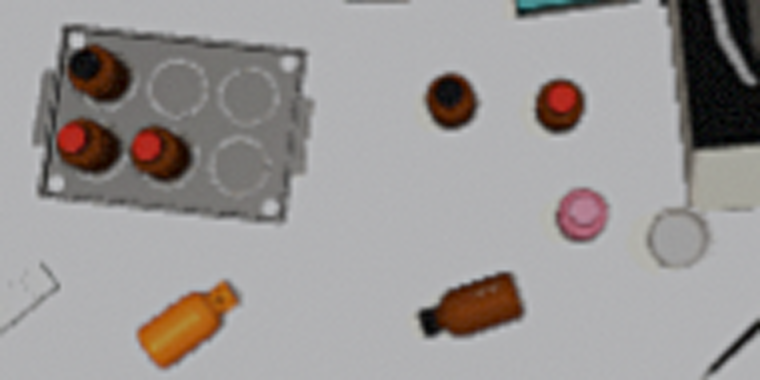

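View pics/scenec.png

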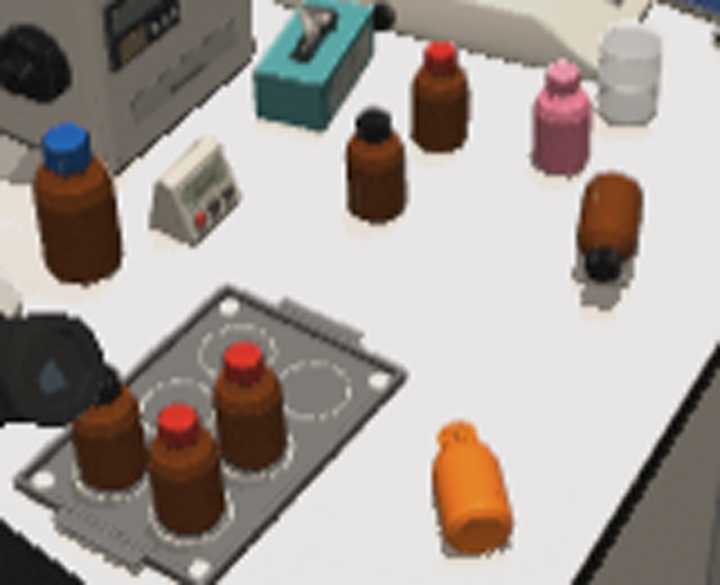

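```bash
cat > m.py <<'E'
from h import *
T=cap("top"); S=cap("scene")
tp=lambda x,y:((x+.5)/4-.5+200,(y+.5)/4-.5+170)
sp=lambda x,y:((x+.5)/4.5-.5+225,(y+.5)/4.5-.5+165)
f=lambda n,c,p,z:print(n,np.round(w(c,*p,z),1))
def cen(c,box,fn):
    u0,v0,u1,v1=box; i=c["img"][v0:v1,u0:u1].astype(int); m=fn(i[...,0],i[...,1],i[...,2]); v,u=np.nonzero(m); return (u.mean()+u0,v.mean()+v0),m.sum()
red=lambda b,g,r:(r>150)&(g<90)&(b<90)
blk=lambda b,g,r:(r<50)&(g<50)&(b<50)
E
cat > a.py <<'E'
from m import *
for n,p in dict(bm=(178,89),br=(249,96),fr=(240,165),dTL=(76,40),dTR=(289,63),dBL=(56,183),dBR=(270,207)).items(): f("top "+n,T,tp(*p),4)
for n,p in dict(bm=(175,410),br=(238,357),fr=(313,389),dTL=(42,480),dTR=(229,307),dBL=(199,568),dBR=(379,380)).items(): f("scene "+n,S,sp(*p),4)
for n,c,box,fn in [("black2 top",T,(304,185,322,205),blk),("red3 top",T,(331,187,349,205),red),("b3cap top",T,(302,243,312,256),blk),
  ("red1 top",T,(212,198,228,215),red),("red2 top",T,(230,198,247,215),red),("black1 top",T,(215,180,228,196),blk),
  ("black2 sc",S,(303,187,314,198),blk),("red3 sc",S,(316,172,330,184),red),("b3cap sc",S,(352,215,367,230),blk),
  ("red1 sc",S,(258,250,272,266),red),("red2 sc",S,(272,238,286,250),red)]:
    p,k=cen(c,box,fn); 
    for z in ((39,) if "b3" in n else (80,90)): f(f"{n} {np.round(p,1)} {k} z{z}",c,p,z)
f("b3 foot top",T,tp(516,297),39)
f("b3 body edges top: footL",T,tp(511,273),39);f("footR",T,tp(524,315),39)
for n,p in dict(beaker=(678,238),pink=(583,212)).items(): f(n,T,tp(*p),60)
for n,p in dict(wipebl=(519,14),scopeleft=(690,150),scopecorner=(700,205),orangecap=(228,295),orangefoot=(165,355)).items(): f(n,T,tp(*p),20)
E
python3 a.py
```

```text
top bm [605.9 171.1   4. ]
top br [600.7 106.1   4. ]
top fr [537.6 111.7   4. ]
top dTL [649.6 267.2   4. ]
top dTR [631.7  70.8   4. ]
top dBL [518.  278.1   4. ]
top dBR [500.2  83.1   4. ]
scene bm [610.5 172.8   4. ]
scene br [600.4 109.8   4. ]
scene fr [538.1 111.    4. ]
scene dTL [651.7 266.6   4. ]
scene dTR [633.7  70.5   4. ]
scene dBL [520.4 277.4   4. ]
scene dBR [502.4  81.9   4. ]
black2 top [312.  194.1] 47 z80 [591.2 -78.8  80. ]
black2 top [312.  194.1] 47 z90 [589.8 -79.2  90. ]
red3 top [340.1 194.2] 28 z80 [ 592.5 -175.2   80. ]
red3 top [340.1 194.2] 28 z90 [ 591.1 -174.8   90. ]
b3cap top [307. 250.] 21 z39 [400.9 -64.5  39. ]
red1 top [217.3 204.2] 30 z80 [550.3 245.7  80. ]
red1 top [217.3 204.2] 30 z90 [549.1 243.   90. ]
red2 top [236.3 206.2] 30 z80 [544.6 180.   80. ]
red2 top [236.3 206.2] 30 z90 [543.5 177.7  90. ]
black1 top [221.4 186.8] 55 z80 [611.1 234.9  80. ]
black1 top [221.4 186.8] 55 z90 [609.5 232.2  90. ]
black2 sc [307.4 192.9] 40 z80 [597.4 -77.2  80. ]
black2 sc [307.4 192.9] 40 z90 [590.9 -66.5  90. ]
red3 sc [322.5 175.6] 18 z80 [ 599.7 -186.6   80. ]
red3 sc [322.5 175.6] 18 z90 [ 593.2 -174.6   90. ]
b3cap sc [358.5 223.3] 50 z39 [401.8 -64.   39. ]
red1 sc [264.  257.3] 40 z80 [559.4 233.   80. ]
red1 sc [264.  257.3] 40 z90 [553.3 240.3  90. ]
red2 sc [278.6 243.3] 37 z80 [553.2 166.8  80. ]
red2 sc [278.6 243.3] 37 z90 [547.2 174.8  90. ]
b3 foot top [ 423.4 -139.    39. ]
b3 body edges top: footL [ 444.1 -134.3   39. ]
footR [ 408.1 -146.2   39. ]
beaker [ 476.  -277.1   60. ]
pink [ 496.9 -195.2   60. ]
wipebl [ 677.6 -137.7   20. ]
scopeleft [ 556.9 -292.2   20. ]
scopecorner [ 507.9 -301.2   20. ]
orangecap [420.5 115.1  20. ]
orangefoot [366.9 168.6  20. ]
```

```bash
cat > fit.py <<'E'
from h import *
from scipy.optimize import minimize
PR=[(0,22.5),(50,22.5),(66,13.5),(90,13.5)]
a=np.linspace(0,2*np.pi,36,endpoint=False)
def model(x,y,z0,ax):   # rings round axis ax from foot
    ax=np.array(ax,float)/np.linalg.norm(ax); e=np.cross(ax,[.3,.5,.81]); e/=np.linalg.norm(e); g=np.cross(ax,e)
    return [np.array([x,y,z0])+h*ax+r*(np.cos(a)[:,None]*e+np.sin(a)[:,None]*g) for h,r in PR]
def sil(c,rings,k=8):
    m=np.zeros((400*k//4,640*k//4),np.uint8) if 0 else np.zeros((400,640),np.uint8)
    big=np.zeros((1,1)); 
    for A,B in zip(rings,rings[1:]):
        p=px(c,np.vstack([A,B])); h=cv2.convexHull((p*16).astype(np.int32)); cv2.fillConvexPoly(m,h,255,cv2.LINE_AA,4)
    return m/255.
def mask(c,box):
    m=np.zeros((400,640)); u0,v0,u1,v1=box; i=c["img"][v0:v1,u0:u1].astype(float)
    # darkness of blue channel: white table vs brown/black/red
    bg=np.percentile(i[...,0],85); m[v0:v1,u0:u1]=np.clip((bg-i[...,0])/(bg-40),0,1); return m
def fit(cs,boxes,p0,mk):
    ms=[mask(c,b) for c,b in zip(cs,boxes)]
    cost=lambda p:sum(np.abs(sil(c,mk(p))-m)[b[1]:b[3],b[0]:b[2]].sum() for c,m,b in zip(cs,ms,boxes))
    st=np.vstack([p0]+[np.array(p0)+d for d in np.eye(len(p0))*([8]*2+[.15]*(len(p0)-2))])
    r=minimize(cost,p0,method="Nelder-Mead",options=dict(initial_simplex=st,xatol=.02,fatol=.02)); return np.round(r.x,2),round(r.fun,1),round(sum(m.sum() for m in ms),1)
up=lambda p:model(p[0],p[1],0,[0,0,1])
E
cat > b.py <<'E'
from fit import *
T=cap("top");S=cap("scene")
for n,bt,bs,p in [("black2",(303,184,323,206),(299,186,318,217),(590,-78)),("red3",(330,184,350,206),(314,171,332,202),(591,-175))]:
    for cs,b in (([T],[bt]),([S],[bs]),([T,S],[bt,bs])): print(n,fit(cs,b,p,up))
ly=lambda p:model(p[0],p[1],39,[np.cos(p[2]),np.sin(p[2]),0])
for cs,b in (([T],[(300,234,335,257)]),): print("black3",fit(cs,b,(423,-139,1.865),ly))
print("shelf edge z400",w(T,340,121,400),"eyepiece z250",w(T,183,165,250),"right scope z250",w(T,366,180,250))
E
python3 b.py
```

```text
black2 (array([593.51, -79.07]), np.float64(38.3), np.float64(147.6))
black2 (array([598.8 , -83.06]), np.float64(81.6), np.float64(318.4))
black2 (array([596.7 , -79.39]), np.float64(123.3), np.float64(466.0))
red3 (array([ 592.54, -174.4 ]), np.float64(44.3), np.float64(141.3))
red3 (array([ 597.62, -182.63]), np.float64(73.5), np.float64(315.7))
red3 (array([ 595.05, -177.86]), np.float64(129.2), np.float64(457.0))
black3 (array([ 426.1 , -139.43,    1.91]), np.float64(61.1), np.float64(289.1))
shelf edge z400 [ 743.7039718  -159.69669428  400.        ] eyepiece z250 [649.00523342 310.95367582 250.        ] right scope z250 [ 612.25547853 -245.5508102   250.        ]
```

```bash
cat > go.py <<'E'
import sys,numpy as np
from plant import ctrl
from scipy.spatial.transform import Rotation as Rn
s=ctrl.read_state(); q=s["tool_rot"]; R=Rn.from_quat([q[1],q[2],q[3],q[0]]).as_matrix(); p=s["tcp_pos"]
print("t",round(s["time"],2),"tcp",np.round(p,1),"yaw",round(np.degrees(np.arctan2(R[1,0],R[0,0])),1),"tilt",round(np.degrees(np.arccos(-R[2,2])),2),"F",np.round(s["contact_force"],1),"open",round(s["opening"]*91.2,1),"j6",round(s["joint_pos"][5],2))
yaw=np.degrees(np.arctan2(R[1,0],R[0,0]))
for a in sys.argv[1:]:
    x,y,z,t=map(float,a.split(",")); d=R.T@(np.array([x,y,z])-p)/10
    print(a,"-> shift cm",np.round(d,2),"turn",round(-((t-yaw+90)%180-90),1) , "alt same yaw: turn 0")
E
python3 go.py 399,-60.5,150,18.5 399,-60.5,31,18.5
```

```text
t 0.3 tcp [ 150.5 -554.8  213.7] yaw -74.8 tilt 0.03 F [-0.2 -0.1  0.1] open 91.2 j6 -0.02
399,-60.5,150,18.5 -> shift cm [-41.2  -36.92   6.39] turn 86.7 alt same yaw: turn 0
399,-60.5,31,18.5 -> shift cm [-41.19 -36.92  18.29] turn 86.7 alt same yaw: turn 0
```

Request:
move_arm:
  steps:
    - [[-4, -3.6, 0.6], -7, 6]
    - [[-8, -7.2, 1.2], -14, 6]
    - [[-12, -10.8, 1.8], -21, 6]
    - [[-16, -14.4, 2.4], -28, 6]
    - [[-20, -18, 3], -35, 6]
    - [[-23, -21, 3.5], -42, 6]
    - [[-26, -23.5, 4], -49, 6]
    - [[-29, -26, 4.5], -56, 6]
    - [[-32, -28.7, 5], -63, 6]
    - [[-34, -30.5, 5.5], -70, 6]
  squeeze: 5

```text
time: 1.13
tcp_pos: [337.2, -183.7, 165.3]
tool_rot: [0.0, 0.999, -0.039, 0.001]
contact_force: [1.5, -0.1, 1.3]
opening: 0.66
```

```bash
python3 go.py 399,-60.5,120,18.5 399,-60.5,31,18.5
```

```text
t 1.13 tcp [ 337.2 -183.7  165.3] yaw -4.5 tilt 0.08 F [ 1.5 -0.1  1.3] open 60.2 j6 -0.45
399,-60.5,120,18.5 -> shift cm [  5.19 -12.78   4.53] turn -23.0 alt same yaw: turn 0
399,-60.5,31,18.5 -> shift cm [  5.17 -12.78  13.43] turn -23.0 alt same yaw: turn 0
```

Request:
move_arm:
  steps:
    - [[1.8, -4, 1.9], -7, 6]
    - [[3.5, -8, 3.8], -14, 6]
    - [[3.5, -9, 3.9], -21, 6]
    - [[3.5, -9, 3.9], -23.3, 6]
    - [[3.5, -9, 3.9], -23.3, 6]
    - [[3.5, -9, 3.9], -23.3, 6]

```text
time: 1.63
tcp_pos: [379.3, -98.7, 126.2]
tool_rot: [0.0, 0.987, 0.16, 0.0]
contact_force: [-1.0, 0.7, -0.9]
opening: 0.659
```

```bash
python3 go.py 399,-60.5,31,18.5; python3 - <<'E'
from h import *
c=cap("top"); a=c["img"][190:280,260:380]; s=cap("scene")["img"][130:260,290:420]
cv2.imwrite("pics/p3.png",np.hstack([cv2.resize(a,(400,300),interpolation=2),cv2.resize(s,(300,300),interpolation=2)]))
E
```

```text
t 1.63 tcp [379.3 -98.7 126.2] yaw 18.4 tilt 0.02 F [-1.   0.7 -0.9] open 60.1 j6 -0.61
399,-60.5,31,18.5 -> shift cm [ 3.07 -3.    9.52] turn -0.1 alt same yaw: turn 0
```

View pics/p3.png

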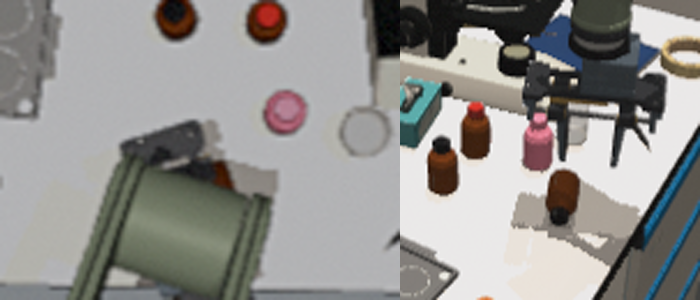

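The gripper is above and beside the lying bottle, which shows at right (560,195) with its cap pointing left. The bottle hasn't been disturbed.

Request:
move_arm:
  steps:
    - [[3.1, -3, 1], 0, 6]
    - [[3.1, -3, 3], 0, 6]
    - [[3.1, -3, 6], 0, 6]
    - [[3.1, -3, 8.5], 0, 6]
    - [[3.1, -3, 9.5], 0, 6]
    - [[3.1, -3, 9.5], 0, 6]
    - [[3.1, -3, 9.5], 0, 6]

```text
time: 2.32
tcp_pos: [399.1, -61.2, 31.2]
tool_rot: [-0.0, 0.987, 0.16, -0.0]
contact_force: [-0.5, -0.2, 0.2]
opening: 0.659
```

```bash
python3 go.py 399,-60.5,31,18.5; python3 - <<'E'
from h import *
c=cap("top"); a=c["img"][200:275,270:370]; s=cap("scene")["img"][180:250,320:405]
cv2.imwrite("pics/p4.png",np.hstack([cv2.resize(a,(400,300),interpolation=2),cv2.resize(s,(364,300),interpolation=2)]))
E
```

```text
t 2.32 tcp [399.1 -61.2  31.2] yaw 18.4 tilt 0.02 F [-0.5 -0.2  0.2] open 60.1 j6 -0.5
399,-60.5,31,18.5 -> shift cm [ 0.01 -0.07  0.02] turn -0.1 alt same yaw: turn 0
```

View pics/p4.png

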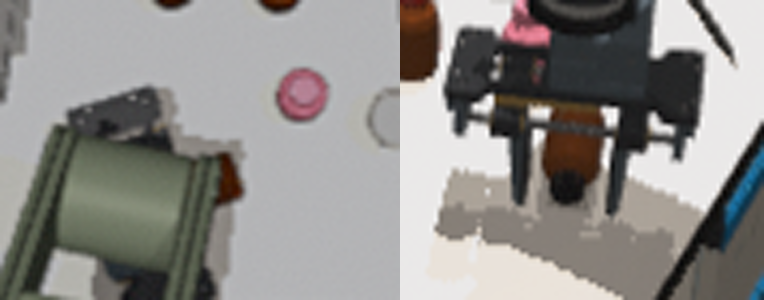

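The scene view shows the fingers straddling the black cap at about (565,188). I'll close gently.

Request:
move_arm:
  steps:
    - [[0, 0, 0], 0, 2]
    - [[0, 0, 0], 0, 2]
    - [[0, 0, 0], 0, 2]
    - [[0, 0, 0], 0, 2]
    - [[0, 0, 0], 0, 2]
    - [[0, 0, 0], 0, 2]
  squeeze: 6

```text
time: 2.92
tcp_pos: [399.5, -60.5, 31.3]
tool_rot: [0.0, 0.987, 0.16, 0.001]
contact_force: [-0.1, 0.9, 1.3]
opening: 0.287
```

```bash
python3 go.py 399,-60.5,31,18.5
```

```text
t 2.92 tcp [399.5 -60.5  31.3] yaw 18.5 tilt 0.07 F [-0.1  0.9  1.3] open 26.2 j6 -0.5
399,-60.5,31,18.5 -> shift cm [-0.05 -0.01  0.03] turn -0.0 alt same yaw: turn 0
```

Request:
move_arm:
  steps:
    - [[0, 0.1, -1], 0, 2]
    - [[0, 0.3, -2], 0, 2]
    - [[0, 0.6, -3], 0, 2]
    - [[0, 0.9, -4], 0, 2]
    - [[0, 1.2, -5], 0, 2]
    - [[0, 1.6, -6], 0, 2]
    - [[0, 2, -7.2], 0, 2]
    - [[0, 2, -8.6], 0, 2]
    - [[0, 2, -10], 0, 2]
    - [[0, 2, -11.5], 0, 2]

```text
time: 3.75
tcp_pos: [404.7, -79.3, 146.3]
tool_rot: [-0.0, 0.987, 0.16, -0.001]
contact_force: [-0.4, 0.2, -1.0]
opening: 0.284
```

```bash
python3 go.py 480,-30,140,18.5; python3 - <<'E'
from h import *
c=cap("top"); a=c["img"][200:275,270:370]; s=cap("scene")["img"][150:250,310:410]
cv2.imwrite("pics/p5.png",np.hstack([cv2.resize(a,(400,300),interpolation=2),cv2.resize(s,(400,400),interpolation=2)[:300]]))
cv2.imwrite("pics/p5.png",cv2.resize(s,(500,500),interpolation=2))
E
```

```text
t 3.75 tcp [404.7 -79.3 146.3] yaw 18.5 tilt 0.09 F [-0.4  0.2 -1. ] open 25.9 j6 -0.54
480,-30,140,18.5 -> shift cm [ 8.7  -2.29  0.62] turn -0.0 alt same yaw: turn 0
```

View pics/p5.png

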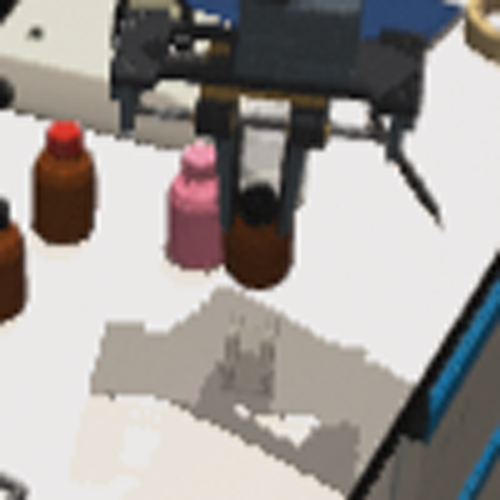

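The bottle hangs from the cap at about (260,235) in the crop, clear of the cradle. Next I'll move to bare worktop and measure its tilt.

Request:
move_arm:
  steps:
    - [[2, -0.5, 0], 0, 2]
    - [[4, -1, 0], 0, 2]
    - [[6, -1.6, 0], 0, 2]
    - [[8, -2.1, 0], 0, 2]
    - [[8.7, -2.3, 0], 0, 2]
    - [[8.7, -2.3, 0], 0, 2]
    - [[8.7, -2.3, 0], 0, 2]
    - [[8.7, -2.3, 0], 0, 2]

```text
time: 4.52
tcp_pos: [479.2, -30.5, 145.5]
tool_rot: [-0.0, 0.987, 0.16, -0.001]
contact_force: [-0.6, 0.9, -1.8]
opening: 0.285
```

```bash
cat > tilt.py <<'E'
from fit import *
s=ctrl.read_state(); p=s["tcp_pos"]; yaw=np.radians(18.5); yt=np.array([np.sin(yaw),-np.cos(yaw),0])
S=cap("scene"); i=S["img"].astype(int); 
brown=(i[...,2]-i[...,0]>25)&(i[...,2]<160)
P=p+[0,0,8]
c0=px(S,[P])[0]; u0,v0=int(c0[0])-35,int(c0[1])-10; sub=np.zeros((400,640),bool); sub[v0:v0+65,u0:u0+70]=True
m=brown&sub
n,l,st,ce=cv2.connectedComponentsWithStats(m.astype(np.uint8)); k=1+np.argmax(st[1:,4]); print("brown comp",st[k],np.round(ce[k],1),"pivot px",c0)
for d in range(-10,61,10):
    t=np.radians(d); ax=-(np.sin(t)*yt-np.cos(t)*np.array([0,0,1]))  # foot displaced to +yt by t
    f=P-82*ax; r=model(*f,ax)[:2]; q=px(S,np.vstack(r)); print(d,"body box u",np.round([q[:,0].min(),q[:,0].max()],1),"v",np.round([q[:,1].min(),q[:,1].max()],1))
cv2.imwrite("pics/t%.1f.png"%s["time"],cv2.resize(S["img"][v0-20:v0+80,u0-15:u0+85],(600,600),interpolation=2)); print(s["time"])
E
python3 tilt.py; python3 go.py
```

```text
brown comp [302 194  13  20 218] [307.9 204.1] pivot px [332.78057603 193.95195369]
-10 body box u [324.6 339.6] v [199.4 220.6]
0 body box u [325.3 339.9] v [197.4 218.9]
10 body box u [325.7 340.2] v [195.3 216.5]
20 body box u [326.  340.8] v [193.2 213.4]
30 body box u [326.3 341.4] v [191.  209.9]
40 body box u [326.6 342. ] v [189.  205.9]
50 body box u [326.8 342.5] v [187.1 201.6]
60 body box u [327.  342.9] v [183.4 199.6]
4.5167
t 4.57 tcp [479.3 -30.6 145.7] yaw 18.4 tilt 0.09 F [ 0.4  0.2 -1.3] open 25.8 j6 -0.41
```

```bash
sed -i 's/int(c0\[0\])-35/int(c0[0])-12/; s/u0:u0+70/u0:u0+25/' tilt.py; python3 tilt.py | head -1; ls pics
```

```text
brown comp [327 196  14  15 153] [333.2 203.6] pivot px [332.74555698 193.86241274]
p3.png
p4.png
p5.png
scene1.png
scenec.png
t4.5.png
t4.6.png
top1.png
topc.png
```

The bottle hangs about 28° off vertical, held by pad friction. I'll lower it to just above the worktop, then ease the grip so it swings further.

Request:
move_arm:
  steps:
    - [[0, 0, 1.5], 0, 2]
    - [[0, 0, 3], 0, 2]
    - [[0, 0, 4.5], 0, 2]
    - [[0, 0, 5.6], 0, 2]
    - [[0, 0, 6], 0, 2]
    - [[0, 0, 6], 0, 2]
    - [[0, 0, 6], 0, 2]

```text
time: 5.2
tcp_pos: [480.7, -30.4, 86.5]
tool_rot: [0.0, 0.987, 0.16, 0.0]
contact_force: [-0.4, -0.7, -0.2]
opening: 0.284
```

Request:
move_arm:
  steps:
    - [[0, 0, 0], 0, 2]
    - [[0, 0, 0], 0, 2]
    - [[0, -0.5, 0], 0, 2]
    - [[0, 0.5, 0], 0, 2]
    - [[0, -0.5, 0], 0, 2]
    - [[0, 0.3, 0], 0, 2]
    - [[0, 0, 0], 0, 2]
    - [[0, 0, 0], 0, 2]
    - [[0, 0, 0], 0, 2]
  squeeze: 3

```text
time: 5.95
tcp_pos: [480.6, -30.0, 86.1]
tool_rot: [0.0, 0.987, 0.161, -0.0]
contact_force: [-0.7, -0.7, -1.3]
opening: 0.287
```

```bash
python3 tilt.py; python3 go.py
```

```text
brown comp [325 211  15  21 249] [331.6 221.4] pivot px [332.0522202  208.67681668]
-10 body box u [324.1 338.7] v [213.6 234.4]
0 body box u [324.8 339. ] v [211.7 232.6]
10 body box u [325.2 339.3] v [209.6 230.1]
20 body box u [325.4 339.9] v [207.5 227. ]
30 body box u [325.7 340.5] v [205.4 223.5]
40 body box u [326. 341.] v [203.5 219.5]
50 body box u [326.2 341.6] v [201.6 215.6]
60 body box u [326.4 342. ] v [197.6 213.8]
5.95
t 6.0 tcp [480.6 -30.   86.1] yaw 18.5 tilt 0.0 F [ 0.   1.2 -1.6] open 25.7 j6 -0.41
```

Request:
move_arm:
  steps:
    - [[0, 0, 0.3], 0, 2]
    - [[0, 0, 0.6], 0, 2]
    - [[0, 0, 0.8], 0, 2]
    - [[0, 0, 0.9], 0, 2]
    - [[0, 0, 1.0], 0, 2]
    - [[0, 0, 1.0], 0, 2]

```text
time: 6.5
tcp_pos: [480.8, -30.1, 76.1]
tool_rot: [0.0, 0.987, 0.16, 0.0]
contact_force: [-1.2, -1.1, -0.0]
opening: 0.282
```

```bash
python3 go.py; python3 tilt.py
```

```text
t 6.5 tcp [480.8 -30.1  76.1] yaw 18.5 tilt 0.02 F [-1.2 -1.1 -0. ] open 25.8 j6 -0.41
brown comp [325 213  15  21 247] [331.6 223.5] pivot px [331.94480992 211.03926649]
-10 body box u [324.  338.6] v [215.9 236.6]
0 body box u [324.7 338.9] v [213.9 234.8]
10 body box u [325.1 339.1] v [211.9 232.3]
20 body box u [325.4 339.8] v [209.8 229.2]
30 body box u [325.7 340.4] v [207.8 225.6]
40 body box u [325.9 340.9] v [205.8 221.7]
50 body box u [326.1 341.4] v [204.  217.9]
60 body box u [326.3 341.8] v [199.9 216.1]
6.5
```

Request:
move_arm:
  steps:
    - [[0, 0, 0.1], 0, 2]
    - [[0, 0, 0.2], 0, 2]
    - [[0, 0, 0.3], 0, 2]
    - [[0, 0, 0.3], 0, 2]
    - [[0, 0, 0.4], 0, 2]
    - [[0, 0, 0.4], 0, 2]
    - [[0, 0, 0.4], 0, 2]

```text
time: 7.13
tcp_pos: [480.9, -30.1, 72.2]
tool_rot: [0.0, 0.987, 0.16, 0.0]
contact_force: [0.3, 0.9, 4.7]
opening: 0.288
```

```bash
python3 tilt.py|head -3; for i in 1 2 3; do python3 tilt.py >/dev/null; python3 go.py;done; ls pics
```

```text
brown comp [325 214  15  20 236] [331.6 224. ] pivot px [331.90148856 211.95771717]
-10 body box u [324.  338.5] v [216.8 237.5]
0 body box u [324.7 338.8] v [214.8 235.6]
t 7.23 tcp [480.9 -30.1  72.2] yaw 18.5 tilt 0.03 F [-0.2  0.9  5.2] open 25.7 j6 -0.41
t 7.28 tcp [480.9 -30.1  72.2] yaw 18.5 tilt 0.03 F [0.1 1.5 4.9] open 26.1 j6 -0.41
t 7.33 tcp [480.9 -30.1  72.2] yaw 18.5 tilt 0.03 F [1.  1.4 5.3] open 25.9 j6 -0.41
p3.png
p4.png
p5.png
scene1.png
scenec.png
t4.5.png
t4.6.png
t6.0.png
t6.5.png
t7.1.png
t7.2.png
t7.3.png
top1.png
topc.png
```

View pics/t7.3.png

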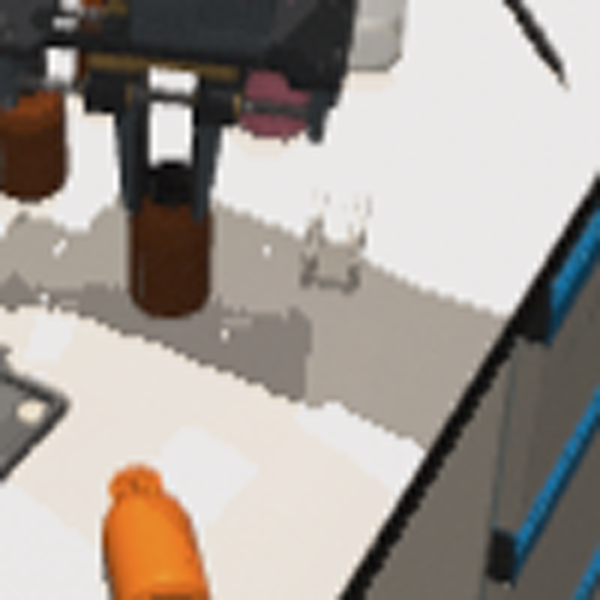

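The bottle stands upright on bare worktop at about (170,240) in the crop, with the cap between the pads. I'll release it and rise.

Request:
move_arm:
  steps:
    - [[0, 0, 0], 0, 2.9]
    - [[0, 0, 0], 0, 3.3]
    - [[0, 0, 0], 0, 4]
    - [[0, 0, 0], 0, 5]
    - [[0, 0, 0], 0, 6]
    - [[0, 0, 0], 0, 6]
    - [[0, 0, -1], 0, 6]
    - [[0, 0, -3], 0, 6]
    - [[0, 0, -5], 0, 6]
    - [[0, 0, -5], 0, 6]

```text
time: 8.17
tcp_pos: [483.1, -30.3, 125.3]
tool_rot: [0.001, 0.987, 0.16, 0.003]
contact_force: [1.4, 0.5, -0.1]
opening: 0.659
```

```bash
python3 go.py; python3 - <<'E'
from fit import *
T=cap("top");S=cap("scene")
i=S["img"].astype(int); m=((i[...,2]-i[...,0]>25)&(i[...,2]<160))[200:250,322:345]; v,u=np.nonzero(m); print("brown u",u.min()+322,u.max()+322,"v",v.min()+200,v.max()+200)
P=model(481,-30,0,[0,0,1]); q=px(S,np.vstack(P[:2])); print("pred body",q.min(0),q.max(0))
cv2.imwrite("pics/p6.png",np.hstack([cv2.resize(S["img"][160:260,280:380],(400,400),interpolation=2),cv2.resize(T["img"][170:270,270:370],(400,400),interpolation=2)]))
E
```

```text
t 8.17 tcp [483.1 -30.3 125.3] yaw 18.5 tilt 0.4 F [ 1.4  0.5 -0.1] open 60.1 j6 -0.41
brown u 325 338 v 213 233
pred body [324.6902728  214.42683342] [338.78053021 235.23429387]
```

View pics/p6.png

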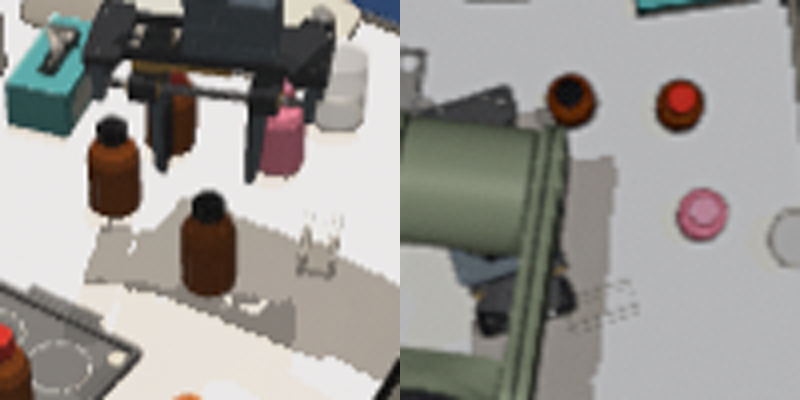

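The bottle stands free, with the cap at (208,205) in the left half. Now I'll take it afresh.

Request:
move_arm:
  steps:
    - [[0, 0, 0], 0, 6]
    - [[0, 0, 2], 0, 6]
    - [[0, 0, 4], 0, 6]
    - [[0, 0, 5], 0, 6]
    - [[0, 0, 5.1], 0, 6]
    - [[0, 0, 5.1], 0, 2.4]
    - [[0, 0, 5.1], 0, 2]
    - [[0, 0, 5.1], 0, 2]
    - [[0, 0, 5.1], 0, 2]
    - [[0, 0, 5.1], 0, 2]
  squeeze: 15

```text
time: 9.1
tcp_pos: [481.0, -30.1, 71.7]
tool_rot: [0.0, 0.987, 0.16, 0.001]
contact_force: [-0.1, 0.2, -0.1]
opening: 0.32
```

```bash
python3 go.py 481,-30,72,18.5 608.4,171.6,150,18.5 602.6,106.9,150,18.5
```

```text
t 9.1 tcp [481.  -30.1  71.7] yaw 18.5 tilt 0.08 F [-0.1  0.2 -0.1] open 29.2 j6 -0.41
481,-30,72,18.5 -> shift cm [ 0.   -0.01 -0.03] turn -0.0 alt same yaw: turn 0
608.4,171.6,150,18.5 -> shift cm [ 18.48 -15.09  -7.82] turn -0.0 alt same yaw: turn 0
602.6,106.9,150,18.5 -> shift cm [15.88 -9.14 -7.82] turn -0.0 alt same yaw: turn 0
```

Request:
move_arm:
  steps:
    - [[0, 0, 0], 0, 2]
    - [[0, 0, 0], 0, 2]
    - [[0, 0, -1], 0, 2]
    - [[0, 0, -3], 0, 2]
    - [[0, 0, -5.5], 0, 2]
    - [[0, 0, -8], 0, 2]
    - [[1, -0.8, -10], 0, 2]
    - [[3, -2.5, -10.5], 0, 2]
    - [[5.5, -4.5, -10.5], 0, 2]
    - [[8, -6.5, -10.5], 0, 2]

```text
time: 9.93
tcp_pos: [536.4, 57.6, 176.9]
tool_rot: [0.0, 0.987, 0.16, 0.001]
contact_force: [0.4, -0.5, -1.0]
opening: 0.284
```

```bash
python3 go.py 608.4,171.6,176,18.5
```

```text
t 9.93 tcp [536.4  57.6 176.9] yaw 18.4 tilt 0.08 F [ 0.4 -0.5 -1. ] open 25.9 j6 -0.24
608.4,171.6,176,18.5 -> shift cm [10.43 -8.55  0.1 ] turn -0.1 alt same yaw: turn 0
```

Request:
move_arm:
  steps:
    - [[2.5, -2, 0], 0, 2]
    - [[5, -4.1, 0], 0, 2]
    - [[7.5, -6.2, 0], 0, 2]
    - [[9.5, -7.8, 0], 0, 2]
    - [[10.4, -8.5, 0], 0, 2]
    - [[10.4, -8.5, 0], 0, 2]
    - [[10.4, -8.5, 0], 0, 2]
    - [[10.4, -8.5, 0], 0, 2]

```text
time: 10.6
tcp_pos: [606.6, 169.1, 175.8]
tool_rot: [0.0, 0.987, 0.16, -0.001]
contact_force: [-0.3, 0.3, -2.0]
opening: 0.281
```

```bash
python3 go.py 608.4,171.6,76,18.5;  cat > ck.py <<'E'
# check where held/placed bottle foot shows vs ring: overlay predicted foot circle, enlarged crop from scene
import sys
from fit import *
S=cap("scene"); x,y,z=map(float,sys.argv[1:4]); 
im=cv2.resize(S["img"][200:310,220:330],(600,600),interpolation=2); k=600/110
def dr(P,col):
    q=((px(S,P)-[220,200]+.5)*k).astype(np.int32); cv2.polylines(im,[q],True,col,1)
for h in (0,50): dr(model(x,y,z,[0,0,1])[0]+[0,0,h],(0,255,0))
dr(np.stack([x+26.5*np.cos(a),y+26.5*np.sin(a),4+0*a],1),(255,255,0))
cv2.imwrite(sys.argv[4],im)
E
```

```text
t 10.6 tcp [606.6 169.1 175.8] yaw 18.4 tilt 0.12 F [-0.3  0.3 -2. ] open 25.6 j6 -0.07
608.4,171.6,76,18.5 -> shift cm [ 0.27 -0.18  9.98] turn -0.1 alt same yaw: turn 0
```

Request:
move_arm:
  steps:
    - [[0.2, -0.2, 2], 0, 2]
    - [[0.2, -0.2, 4.5], 0, 2]
    - [[0.2, -0.2, 7], 0, 2]
    - [[0.2, -0.2, 8.5], 0, 2]
    - [[0.2, -0.2, 9], 0, 2]
    - [[0.2, -0.2, 9], 0, 2]
    - [[0.2, -0.2, 9], 0, 2]

```text
time: 11.18
tcp_pos: [609.2, 172.3, 87.1]
tool_rot: [0.0, 0.987, 0.16, 0.001]
contact_force: [0.5, -0.1, -0.9]
opening: 0.281
```

```bash
python3 go.py 608.4,171.6,76,18.5; cat > box.py <<'E'
# body silhouette of a bottle near (x,y,z): observed brown left/right edges and bottom in scene vs predicted
import sys
from fit import *
S=cap("scene"); x,y,z=map(float,sys.argv[1:4]); q=px(S,np.vstack(model(x,y,z,[0,0,1])[:2])); lo,hi=q.min(0),q.max(0)
i=S["img"].astype(int); b=(i[...,2]-i[...,0]>22)&(i[...,2]<170)
v1,v2=int(lo[1]+6),int(hi[1]-5); L=[];Rr=[]
for v in range(v1,v2):
    u=np.nonzero(b[v,int(lo[0])-6:int(hi[0])+7])[0]+int(lo[0])-6; L.append(u.min()-.5);Rr.append(u.max()+.5)
uc=int((lo[0]+hi[0])/2); col=[np.nonzero(b[int(lo[1]):int(hi[1])+8,u])[0].max()+int(lo[1])+.5 for u in range(uc-1,uc+3)]
print("obs u",np.median(L),np.median(Rr),"bottom",np.mean(col),"pred u",np.round([lo[0],hi[0]],1),"bottom",round(hi[1],1))
E
python3 box.py 608 171 18; python3 ck.py 608.4 171.6 18 pics/p7.png
```

```text
t 11.18 tcp [609.2 172.3  87.1] yaw 18.4 tilt 0.07 F [ 0.5 -0.1 -0.9] open 25.6 j6 -0.06
608.4,171.6,76,18.5 -> shift cm [-0.1   0.04  1.11] turn -0.1 alt same yaw: turn 0
obs u 254.5 277.5 bottom 264.5 pred u [255.  271.5] bottom 257.9
```

View pics/p7.png

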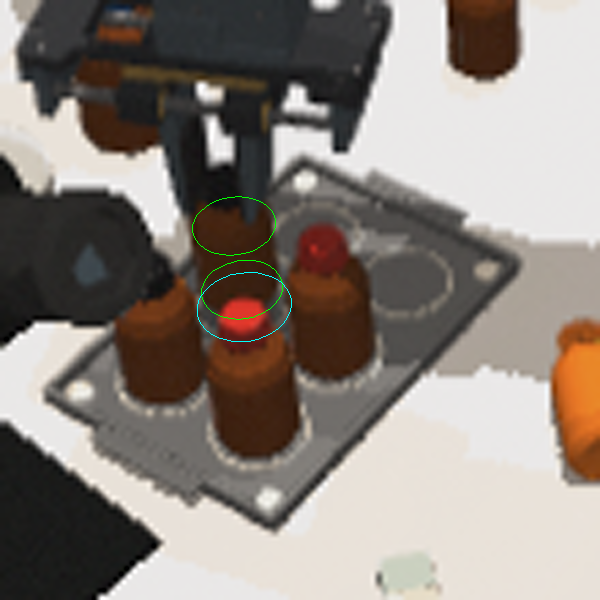

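The held bottle matches the predicted outline at (235,260) over the back-middle ring. The eyepiece and neighbouring bottles are clear. I'll lower and release.

Request:
move_arm:
  steps:
    - [[-0.1, 0, 0.5], 0, 2]
    - [[-0.1, 0, 0.9], 0, 2]
    - [[-0.1, 0, 1.05], 0, 2]
    - [[-0.1, 0, 1.15], 0, 2]
    - [[-0.1, 0, 1.2], 0, 2]
    - [[-0.1, 0, 1.2], 0, 2]

```text
time: 11.78
tcp_pos: [608.0, 172.7, 75.6]
tool_rot: [0.0, 0.987, 0.161, 0.0]
contact_force: [-1.6, -0.2, 6.8]
opening: 0.281
```

```bash
python3 go.py 608.4,171.6,76,18.5
```

```text
t 11.78 tcp [608.  172.7  75.6] yaw 18.5 tilt 0.04 F [-1.6 -0.2  6.8] open 25.6 j6 -0.06
608.4,171.6,76,18.5 -> shift cm [ 0.    0.12 -0.04] turn -0.0 alt same yaw: turn 0
```

Request:
move_arm:
  steps:
    - [[0, 0.1, -0.05], 0, 2.8]
    - [[0, 0.1, -0.05], 0, 3.2]
    - [[0, 0.1, -0.05], 0, 4]
    - [[0, 0.1, -0.05], 0, 5]
    - [[0, 0.1, -0.05], 0, 5]
    - [[0, 0.1, -0.05], 0, 5]
    - [[0, 0.1, -1.5], 0, 5]
    - [[0, 0.1, -4], 0, 5]
    - [[0, 0.1, -6.5], 0, 5]
    - [[0, 0.1, -7], 0, 5]

```text
time: 12.62
tcp_pos: [610.6, 172.4, 148.3]
tool_rot: [-0.0, 0.987, 0.161, 0.004]
contact_force: [1.7, -1.1, 0.2]
opening: 0.551
```

```bash
python3 go.py 592,-79,150,18.5 592,-79,71.5,18.5
```

```text
t 12.62 tcp [610.6 172.4 148.3] yaw 18.5 tilt 0.44 F [ 1.7 -1.1  0.2] open 50.3 j6 -0.07
592,-79,150,18.5 -> shift cm [-9.73 23.26 -0.23] turn -0.0 alt same yaw: turn 0
592,-79,71.5,18.5 -> shift cm [-9.79 23.25  7.62] turn -0.0 alt same yaw: turn 0
```

Request:
move_arm:
  steps:
    - [[-1.4, 3.5, 0], 0, 5.5]
    - [[-2.8, 7, 0], 0, 5.5]
    - [[-4.2, 10.5, 0], 0, 5.5]
    - [[-5.6, 14, 0], 0, 5.5]
    - [[-7, 17.5, 0], 0, 5.5]
    - [[-8.5, 21, 0], 0, 5.5]
    - [[-9.5, 23.2, 0], 0, 5.5]
    - [[-9.5, 23.2, 0], 0, 5.5]
    - [[-9.5, 23.2, 0], 0, 5.5]
    - [[-9.5, 23.2, 0], 0, 5.5]

```text
time: 13.45
tcp_pos: [591.5, -77.9, 143.6]
tool_rot: [-0.0, 0.987, 0.16, -0.0]
contact_force: [-0.3, 0.9, -0.4]
opening: 0.602
```

```bash
python3 go.py 592,-79,71.5,18.5; python3 - <<'E'
from fit import *
T=cap("top");i=T["img"].astype(int)
cv2.imwrite("pics/p8.png",np.hstack([cv2.resize(T["img"][170:230,205:285],(400,300),interpolation=2),cv2.resize(cap("scene")["img"][160:280,230:330],(360,432),interpolation=2)[:300]]))
E
```

```text
t 13.45 tcp [591.5 -77.9 143.6] yaw 18.5 tilt 0.05 F [-0.3  0.9 -0.4] open 54.9 j6 -0.47
592,-79,71.5,18.5 -> shift cm [0.01 0.13 7.21] turn -0.0 alt same yaw: turn 0
```

View pics/p8.png

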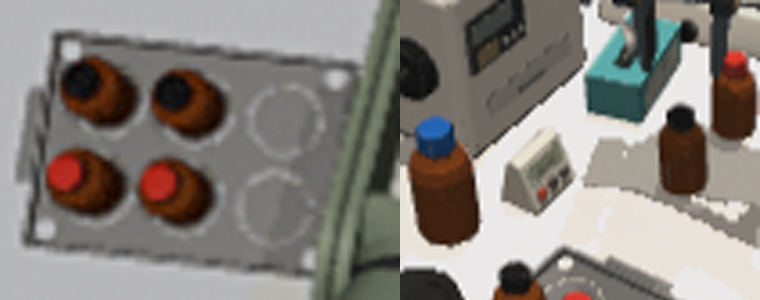

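The top half shows black_3 upright on the back-middle ring, cap at (176,90), with the neighbours untouched. I'll check its centring numerically and then go down on black_2.

```bash
python3 - <<'E'
from m import *
for n,box,fn in [("b1",(214,178,226,194),blk),("b3",(233,181,246,197),blk)]:
    p,k=cen(T,box,fn); print(n,np.round(p,2),k,np.round(w(T,*p,87),1))
# red-brown body incl: intensity-weighted brown+black mask per bottle
from fit import model,minimize,sil
i=T["img"].astype(float); 
g=cv2.cvtColor(T["img"],cv2.COLOR_BGR2HSV)
m=(((g[...,1]>110)|(g[...,2]<60))).astype(float)
for n,box,p0 in [("b1",(213,178,233,198),(614,236)),("b3",(233,181,253,201),(608,172)),("r1",(210,197,231,215),(549,242)),("r2",(231,199,249,217),(544,177))]:
    u0,v0,u1,v1=box
    c=lambda p:np.abs(sil(T,model(p[0],p[1],4,[0,0,1]))-m)[v0:v1,u0:u1].sum()
    r=minimize(c,p0,method="Nelder-Mead",options=dict(initial_simplex=[p0,(p0[0]+8,p0[1]),(p0[0],p0[1]+8)])); print(n,np.round(r.x,1),r.fun)
E
```

```text
b1 [220.93 185.89] 45 [613.  234.9  87. ]
b3 [239.92 189.1 ] 49 [603.  168.7  87. ]
b1 [612.9 231.7] 57.529411764705884
b3 [603.9 170.8] 55.89411764705882
r1 [547.  245.9] 63.227450980392156
r2 [543.2 173.9] 51.45882352941176
```

Request:
move_arm:
  steps:
    - [[0, 0.1, 2], 0, 5.5]
    - [[0, 0.1, 4.5], 0, 5.5]
    - [[0, 0.1, 6.5], 0, 5.5]
    - [[0, 0.1, 7.2], 0, 5.5]
    - [[0, 0.1, 7.2], 0, 5.5]
    - [[0, 0.1, 7.2], 0, 2]
    - [[0, 0.1, 7.2], 0, 2]
    - [[0, 0.1, 7.2], 0, 2]
    - [[0, 0.1, 7.2], 0, 2]
    - [[0, 0.1, 7.2], 0, 2]

```text
time: 14.48
tcp_pos: [592.8, -79.4, 73.1]
tool_rot: [0.0, 0.987, 0.16, 0.001]
contact_force: [1.5, -0.3, 1.9]
opening: 0.281
```

```bash
python3 go.py 592,-79,71.5,18.5
```

```text
t 14.48 tcp [592.8 -79.4  73.1] yaw 18.5 tilt 0.14 F [ 1.5 -0.3  1.9] open 25.7 j6 -0.47
592,-79,71.5,18.5 -> shift cm [-0.06 -0.06  0.16] turn -0.0 alt same yaw: turn 0
```

Request:
move_arm:
  steps:
    - [[0, 0, -1], 0, 2]
    - [[0, 0, -3.5], 0, 2]
    - [[0, 0, -6.5], 0, 2]
    - [[0, 0, -9], 0, 2]
    - [[0.8, -2, -10], 0, 2]
    - [[2, -5, -10], 0, 2]
    - [[3.2, -8, -10], 0, 2]
    - [[4.4, -11, -10], 0, 2]
    - [[5.5, -14, -10], 0, 2]
    - [[6.5, -16.5, -10], 0, 2]

```text
time: 15.32
tcp_pos: [600.9, 99.7, 172.9]
tool_rot: [-0.0, 0.987, 0.161, 0.0]
contact_force: [-1.0, -1.1, -1.9]
opening: 0.28
```

Request:
move_arm:
  steps:
    - [[0.3, -0.8, 0], 0, 2]
    - [[0.3, -0.8, 0], 0, 2]
    - [[0.3, -0.8, 0], 0, 2]
    - [[0.3, -0.8, 0], 0, 2]

```text
time: 15.65
tcp_pos: [601.5, 105.0, 172.3]
tool_rot: [0.0, 0.987, 0.16, -0.0]
contact_force: [-0.2, 0.2, -1.2]
opening: 0.284
```

```bash
python3 go.py 602.6,106.9,77,18.5;
```

```text
t 15.65 tcp [601.5 105.  172.3] yaw 18.4 tilt 0.05 F [-0.2  0.2 -1.2] open 25.9 j6 -0.17
602.6,106.9,77,18.5 -> shift cm [ 0.17 -0.15  9.53] turn -0.1 alt same yaw: turn 0
```

Request:
move_arm:
  steps:
    - [[0.15, -0.15, 2], 0, 2]
    - [[0.15, -0.15, 4.5], 0, 2]
    - [[0.15, -0.15, 7], 0, 2]
    - [[0.15, -0.15, 8], 0, 2]
    - [[0.15, -0.15, 8.5], 0, 2]
    - [[0.15, -0.15, 8.5], 0, 2]
    - [[0.15, -0.15, 8.5], 0, 2]

```text
time: 16.23
tcp_pos: [603.5, 107.7, 88.2]
tool_rot: [0.0, 0.987, 0.16, 0.001]
contact_force: [0.6, -0.2, -0.6]
opening: 0.28
```

```bash
python3 go.py 602.6,106.9,76.5,18.5; python3 ck.py 602.6 106.9 14 pics/x.png; python3 - <<'E'
from fit import *
S=cap("scene"); g=cv2.cvtColor(S["img"],cv2.COLOR_BGR2HSV)
q=px(S,np.vstack(model(602.6,106.9,14,[0,0,1])[:2])); print(q.min(0),q.max(0))
u=int((q[:,0].min()+q[:,0].max())/2)
for v in range(int(q[:,1].min())+5,int(q[:,1].max())+4,2): 
    r=S["img"][v,int(q[:,0].min())-5:int(q[:,0].max())+6].astype(int); print(v,int(q[:,0].min())-5,r[:,2]-r[:,0])
E
```

```text
t 16.23 tcp [603.5 107.7  88.2] yaw 18.4 tilt 0.1 F [ 0.6 -0.2 -0.6] open 25.6 j6 -0.16
602.6,106.9,76.5,18.5 -> shift cm [-0.12  0.05  1.17] turn -0.1 alt same yaw: turn 0
[268.77995169 224.33025012] [284.34759535 246.01300928]
229 263 [ 2  2  2 13 19 38 46 49 48 49 49 52 51 50 46 44 44 41 41 24 19 19 20 20
 19 20 19]
231 263 [ 3 12 18 17 19 30 43 46 48 46 47 49 48 44 46 43 42 39 37 26 13 16 19 18
 15 10 13]
233 263 [ 3  9 14 18 18 26 41 43 41 42 43 44 43 43 41 38 39 38 36 32  7  4  5  8
  6  4  5]
235 263 [-1  0  2  7  7 16 44 33 43 42 43 43 41 42 40 40 39 40 41 33 12  5  4  3
  2  4  5]
237 263 [ 1  3  3 12 28 11 41 26 41 43 42 42 41 44 42 40 42 39 36 34 11  5  5  5
  5  5  5]
239 263 [ 2  1 -1 54 79 62 39 32 35 42 44 41 41 44 41 42 40 41 38 35 17 10  5  5
  5  5  5]
241 263 [ 17  41  73  81  80  84  49  41  35  40  39  41  43  85 153 152 155 127
 112  24   6   8  17   6   5   6   5]
243 263 [ 89  86  86  84  83  61  56  34  24  42  44  54 159 176 176 177 178 177
 178 164  31   5  17  10   6   5   5]
245 263 [ 81  72  72  61  60  60  49  33   4   4   8  39 122 161 177 177 176 176
 154  79  70  12  10   5   5   5   5]
247 263 [67 61 64 57 47 43 43 38 20 11  6 86 72 69 73 84 81 67 73 75 77 96 83  4
  5 10  9]
249 263 [48 44 43 49 42 45 44 40 20  6 78 83 73 60 73 69 66 64 63 58 90 91 88 49
 15  4  4]
```

```bash
cat > lat.py <<'E'
# lateral (image-right) offset in mm of a bottle body in the scene view vs prediction at x,y,z
import sys
from fit import *
S=cap("scene"); i=S["img"].astype(float); b=np.clip((i[...,2]-i[...,0]-14)/26,0,1)
for a_ in sys.argv[1:]:
    x,y,z,h0,h1=map(float,a_.split(","))
    s=sil(S,model(x,y,z,[0,0,1])[:2]); r=S["R"][0]; v0=int(px(S,[[x,y,z+h1]])[0,1]); v1=int(px(S,[[x,y,z+h0]])[0,1]); e=[]
    for v in range(v0,v1+1):
        ps=np.nonzero(s[v]>.5)[0]; po=[k for k in range(ps[0]-4,ps[-1]+5) if b[v,k]>.5]; e.append((min(po)-ps[0],max(po)-ps[-1]))
    d=px(S,[[x,y,z],[x+r[0]*10,y+r[1]*10,z]]); k=(d[1]-d[0])[0]/10
    print(a_,"L/R px",np.median(e,axis=0),"px/mm",round(k,3),"right dir",np.round(r[:2],2),e)
E
python3 lat.py 603.5,107.7,15.5,22,40 543.6,177.4,4,5,35 549.4,242,4,5,35
```

```text
603.5,107.7,15.5,22,40 L/R px [ 0. -2.] px/mm 0.318 right dir [-0.88 -0.48] [(np.int64(0), np.int64(-2)), (np.int64(0), np.int64(-1)), (np.int64(1), np.int64(-2)), (np.int64(0), np.int64(-2)), (np.int64(0), np.int64(-2))]
543.6,177.4,4,5,35 L/R px [-4. -1.] px/mm 0.333 right dir [-0.88 -0.48] [(np.int64(-4), np.int64(-1)), (np.int64(-4), np.int64(-1)), (np.int64(-4), np.int64(-1)), (np.int64(-4), np.int64(-1)), (np.int64(-4), np.int64(-1)), (np.int64(-4), np.int64(-1)), (np.int64(-4), np.int64(0)), (np.int64(-4), np.int64(-2))]
549.4,242,4,5,35 L/R px [ 0. -1.] px/mm 0.344 right dir [-0.88 -0.48] [(np.int64(-4), np.int64(-1)), (np.int64(-4), np.int64(-2)), (np.int64(-4), np.int64(-2)), (np.int64(1), np.int64(-1)), (np.int64(0), np.int64(-1)), (np.int64(0), np.int64(-1)), (np.int64(0), np.int64(-1)), (np.int64(0), np.int64(-1))]
```

Request:
move_arm:
  steps:
    - [[-0.15, 0.05, 0.5], 0, 2]
    - [[-0.15, 0.05, 0.9], 0, 2]
    - [[-0.15, 0.05, 1.05], 0, 2]
    - [[-0.15, 0.05, 1.1], 0, 2]
    - [[-0.15, 0.05, 1.15], 0, 2]
    - [[-0.15, 0.05, 1.15], 0, 2]

```text
time: 16.88
tcp_pos: [601.8, 107.4, 76.8]
tool_rot: [0.0, 0.987, 0.161, 0.001]
contact_force: [-1.0, 0.2, 4.9]
opening: 0.281
```

```bash
python3 go.py 602.6,106.9,76.5,18.5
```

```text
t 16.88 tcp [601.8 107.4  76.8] yaw 18.5 tilt 0.08 F [-1.   0.2  4.9] open 25.7 j6 -0.16
602.6,106.9,76.5,18.5 -> shift cm [0.06 0.07 0.03] turn -0.0 alt same yaw: turn 0
```

Request:
move_arm:
  steps:
    - [[0.05, 0.05, -0.05], 0, 2.8]
    - [[0.05, 0.05, -0.05], 0, 3.2]
    - [[0.05, 0.05, -0.05], 0, 4]
    - [[0.05, 0.05, -0.05], 0, 5]
    - [[0.05, 0.05, -0.05], 0, 5]
    - [[0.05, 0.05, -0.05], 0, 5]
    - [[0.05, 0.05, -1.5], 0, 5]
    - [[0.05, 0.05, -4], 0, 5]
    - [[0.05, 0.05, -7], 0, 5]
    - [[0.05, 0.05, -7.5], 0, 5]

```text
time: 17.72
tcp_pos: [604.7, 107.3, 155.5]
tool_rot: [0.0, 0.987, 0.16, 0.004]
contact_force: [0.3, -0.8, 0.4]
opening: 0.548
```

Request:
move_arm:
  steps:
    - [[-1.4, 3.5, 0], 5, 5.5]
    - [[-2.8, 7, 0], 10, 5.5]
    - [[-4.2, 10.5, 0], 15, 5.5]
    - [[-5.6, 14, 0], 18, 5.5]
    - [[-7, 17.5, 0], 18, 5.5]
    - [[-8.4, 21, 0], 18, 5.5]
    - [[-9.5, 24.5, 0], 18, 5.5]
    - [[-9.9, 26.4, 0], 18, 5.5]
    - [[-9.9, 26.4, 0], 18, 5.5]
    - [[-9.9, 26.4, 0], 18, 5.5]

```text
time: 18.55
tcp_pos: [591.4, -175.5, 150.1]
tool_rot: [-0.0, 1.0, 0.003, -0.0]
contact_force: [0.8, 0.7, 0.2]
opening: 0.607
```

```bash
python3 go.py 592,-174.7,71.5,0; python3 lat.py 602.6,106.9,4,5,35 608.4,171.6,4,28,42 592,-79,0,5,35
```

```text
t 18.55 tcp [ 591.4 -175.5  150.1] yaw 0.3 tilt 0.06 F [0.8 0.7 0.2] open 55.3 j6 -0.31
592,-174.7,71.5,0 -> shift cm [ 0.07 -0.07  7.86] turn 0.3 alt same yaw: turn 0
602.6,106.9,4,5,35 L/R px [-3. -1.] px/mm 0.316 right dir [-0.88 -0.48] [(np.int64(0), np.int64(-1)), (np.int64(0), np.int64(-1)), (np.int64(-2), np.int64(-1)), (np.int64(-2), np.int64(-1)), (np.int64(-4), np.int64(-1)), (np.int64(-4), np.int64(-1)), (np.int64(-4), np.int64(-2)), (np.int64(-4), np.int64(-2))]
608.4,171.6,4,28,42 L/R px [1. 4.] px/mm 0.326 right dir [-0.88 -0.48] [(np.int64(1), np.int64(4)), (np.int64(1), np.int64(4)), (np.int64(1), np.int64(4)), (np.int64(1), np.int64(4))]Traceback (most recent call last):
  File "lat.py", line 9, in <module>
    ps=np.nonzero(s[v]>.5)[0]; po=[k for k in range(ps[0]-4,ps[-1]+5) if b[v,k]>.5]; e.append((min(po)-ps[0],max(po)-ps[-1]))
                                                                                               ~~~^^^^
ValueError: min() iterable argument is empty
```

Placed well. Now red_3.

Request:
move_arm:
  steps:
    - [[0.05, -0.05, 2], 0, 5.5]
    - [[0.05, -0.05, 4.5], 0, 5.5]
    - [[0.05, -0.05, 7], 0, 5.5]
    - [[0.05, -0.05, 7.8], 0, 5.5]
    - [[0.05, -0.05, 7.8], 0, 5.5]
    - [[0.05, -0.05, 7.8], 0, 2]
    - [[0.05, -0.05, 7.8], 0, 2]
    - [[0.05, -0.05, 7.8], 0, 2]
    - [[0.05, -0.05, 7.8], 0, 2]
    - [[0.05, -0.05, 7.8], 0, 2]

```text
time: 19.43
tcp_pos: [592.6, -174.5, 73.7]
tool_rot: [0.0, 1.0, 0.004, 0.001]
contact_force: [-1.5, 0.3, 4.3]
opening: 0.276
```

```bash
python3 go.py 537.8,112.7,173,0
```

```text
t 19.43 tcp [ 592.6 -174.5   73.7] yaw 0.5 tilt 0.09 F [-1.5  0.3  4.3] open 25.2 j6 -0.31
537.8,112.7,173,0 -> shift cm [ -5.23 -28.76  -9.96] turn 0.5 alt same yaw: turn 0
```

Request:
move_arm:
  steps:
    - [[0, 0, -1], 0, 2]
    - [[0, 0, -3.5], 0, 2]
    - [[0, 0, -6.5], 0, 2]
    - [[0, 0, -9.5], 0, 2]
    - [[-0.5, -2.5, -10.5], 0, 2]
    - [[-1.1, -6, -10.5], 0, 2]
    - [[-1.7, -9.5, -10.5], 0, 2]
    - [[-2.4, -13, -10.5], 0, 2]
    - [[-3, -16.5, -10.5], 0, 2]
    - [[-3.6, -20, -10.5], 0, 2]

```text
time: 20.27
tcp_pos: [553.9, 26.7, 178.4]
tool_rot: [-0.0, 1.0, 0.004, 0.0]
contact_force: [0.7, 0.4, -0.4]
opening: 0.277
```

Request:
move_arm:
  steps:
    - [[-0.6, -3.3, 0], 0, 2]
    - [[-1.2, -6.5, 0], 0, 2]
    - [[-1.6, -8.5, 0], 0, 2]
    - [[-1.6, -8.8, 0], 0, 2]
    - [[-1.6, -8.8, 0], 0, 2]
    - [[-1.6, -8.8, 0], 0, 2]
    - [[-1.6, -8.8, 0], 0, 2]

```text
time: 20.85
tcp_pos: [538.1, 112.1, 177.8]
tool_rot: [0.0, 1.0, 0.004, 0.0]
contact_force: [0.2, -0.8, -1.6]
opening: 0.278
```

```bash
python3 go.py 537.8,112.7,88,0
```

```text
t 20.85 tcp [538.1 112.1 177.8] yaw 0.4 tilt 0.04 F [ 0.2 -0.8 -1.6] open 25.4 j6 0.18
537.8,112.7,88,0 -> shift cm [-0.03 -0.07  8.98] turn 0.4 alt same yaw: turn 0
```

Request:
move_arm:
  steps:
    - [[0, -0.05, 2], 0, 2]
    - [[0, -0.05, 4.5], 0, 2]
    - [[0, -0.05, 7], 0, 2]
    - [[0, -0.05, 8.5], 0, 2]
    - [[0, -0.05, 9], 0, 2]
    - [[0, -0.05, 9], 0, 2]
    - [[0, -0.05, 9], 0, 2]

```text
time: 21.43
tcp_pos: [538.7, 113.1, 88.2]
tool_rot: [-0.0, 1.0, 0.004, 0.001]
contact_force: [0.0, 0.2, -2.1]
opening: 0.278
```

```bash
python3 go.py 537.8,112.7,77,0; python3 lat.py 537.8,112.7,15,2,35
```

```text
t 21.43 tcp [538.7 113.1  88.2] yaw 0.4 tilt 0.07 F [ 0.   0.2 -2.1] open 25.4 j6 0.18
537.8,112.7,77,0 -> shift cm [-0.09  0.04  1.12] turn 0.4 alt same yaw: turn 0
537.8,112.7,15,2,35 L/R px [-4. -1.] px/mm 0.325 right dir [-0.88 -0.48] [(np.int64(-4), np.int64(-1)), (np.int64(-4), np.int64(-1)), (np.int64(-4), np.int64(-1)), (np.int64(-4), np.int64(-1)), (np.int64(-4), np.int64(-1)), (np.int64(-4), np.int64(-2)), (np.int64(-4), np.int64(-2)), (np.int64(-4), np.int64(-1)), (np.int64(-4), np.int64(-2))]
```

Request:
move_arm:
  steps:
    - [[-0.05, 0, 0.5], 0, 2]
    - [[-0.05, 0, 0.9], 0, 2]
    - [[-0.05, 0, 1.05], 0, 2]
    - [[-0.05, 0, 1.15], 0, 2]
    - [[-0.05, 0, 1.2], 0, 2]
    - [[-0.05, 0, 1.2], 0, 2]

```text
time: 21.98
tcp_pos: [537.8, 113.8, 77.6]
tool_rot: [0.0, 1.0, 0.004, 0.001]
contact_force: [-2.7, -0.6, 11.2]
opening: 0.279
```

```bash
python3 go.py 537.8,112.7,77,0
```

```text
t 21.98 tcp [537.8 113.8  77.6] yaw 0.5 tilt 0.11 F [-2.7 -0.6 11.2] open 25.4 j6 0.18
537.8,112.7,77,0 -> shift cm [-0.    0.11  0.06] turn 0.5 alt same yaw: turn 0
```

Contact made. I'll ease off a little, release, rise and retreat so the top view is clear.

Request:
move_arm:
  steps:
    - [[0, 0.1, -0.1], 0, 2.4]
    - [[0, 0.1, -0.1], 0, 2.8]
    - [[0, 0.1, -0.1], 0, 3.2]
    - [[0, 0.1, -0.1], 0, 4]
    - [[0, 0.1, -0.1], 0, 5]
    - [[0, 0.1, -0.1], 0, 5]
    - [[0, 0.1, -1.5], 0, 5]
    - [[0, 0.1, -4.5], 0, 5]
    - [[0, 0.1, -8], 0, 5]
    - [[0, 0.1, -10], 0, 5]

```text
time: 22.82
tcp_pos: [538.6, 113.0, 178.7]
tool_rot: [-0.0, 1.0, 0.004, 0.002]
contact_force: [0.1, 0.1, -0.6]
opening: 0.548
```

Request:
move_arm:
  steps:
    - [[0, 3.5, -1], 0, 5]
    - [[0, 7, -1], 0, 5]
    - [[0, 10.5, -1], 0, 5]
    - [[0, 14, -1], 0, 5]
    - [[0, 17.5, -1], 0, 5]
    - [[0, 20, -1], 0, 5]
    - [[0, 20, -1], 0, 5]
    - [[0, 20, -1], 0, 5]

```text
time: 23.48
tcp_pos: [538.8, -88.3, 185.4]
tool_rot: [-0.0, 1.0, 0.003, -0.0]
contact_force: [0.0, 0.8, 0.6]
opening: 0.544
```

```bash
python3 go.py; python3 - <<'E'
from m import *
k=6; im=cv2.resize(T["img"][174:222,202:286],(504*3//2,288*3//2),interpolation=cv2.INTER_CUBIC); k=9
C=np.array([575.5,174.7]); X=np.array([.996,-.089]);Y=np.array([.089,.996]); a=np.linspace(0,2*np.pi,60)
for ix in(-32.5,32.5):
  for iy in(-65,0,65):
    c=C+ix*X+iy*Y; q=px(T,np.stack([c[0]+26.5*np.cos(a),c[1]+26.5*np.sin(a),4+0*a],1)); cv2.polylines(im,[((q-[202,174]+.5)*k).astype(np.int32)],True,(0,255,255),1)
    q=px(T,np.stack([c[0]+13.5*np.cos(a),c[1]+13.5*np.sin(a),94+0*a],1)); cv2.polylines(im,[((q-[202,174]+.5)*k).astype(np.int32)],True,(0,255,0),1)
s=S["img"][160:295,225:385]; cv2.imwrite("pics/fin.png",np.vstack([cv2.resize(im,(640,366)),cv2.resize(s,(270,228),interpolation=2) if 0 else cv2.copyMakeBorder(cv2.resize(s,(276,233),interpolation=2),0,0,0,364,cv2.BORDER_CONSTANT)]))
E
```

```text
t 23.48 tcp [538.8 -88.3 185.4] yaw 0.3 tilt 0.03 F [0.  0.8 0.6] open 49.6 j6 -0.19
```

View pics/fin.png

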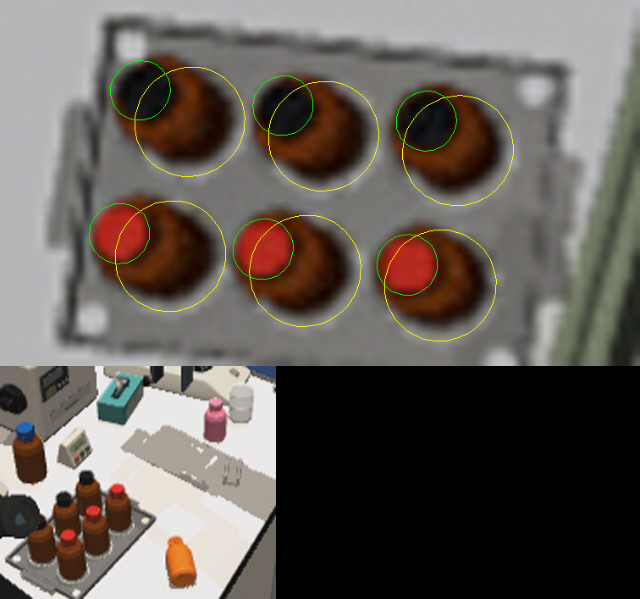

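The overlay shows all six bottles upright on their rings. Each cap lies in its predicted circle, and the new ones sit like the original three. The bystanders in this view are where they were and the gripper is clear, so I'm handing in.

```bash
python3 -c "
from plant import ctrl
print(ctrl.finish_job())"
```

```text
the job is handed in; nothing more can be done
None
```

The tray is complete and I handed the job in at about 23.5 s. No verdict is reported.

- **black_3:** I lifted it by the cap from the cradle and let it swing down in a light grip. I stood it on bare worktop at about (481, −30), released it and raised the gripper clear. Then I took it afresh and placed it on back_mid.
- **black_2 and red_3:** I placed black_2 on back_right and red_3 on front_right.

**Last checks**
- The final top view showed all six caps inside their predicted circles. The three new bottles are centred like the three already there, and red and black are in the right rows.
- The scene view showed all six upright, and the pink and orange look-alikes and the other bystanders in that crop where they were. The pen and tape were outside the crop, so I did not check them again.
- The gripper ended clear of everything. The highest contact force I read was about 11 N.

**Checks that disagreed**
- A numeric cap-position check of black_3 suggested it was about 4 mm off its ring centre. The enlarged views showed it within about 2 mm, and I put the gap down to pixel noise.
- The two cameras differed by about 2 to 5 mm, and more on one bottle. I relied on the top view.
- The scene-view edge check was often spoiled by neighbouring bottles and stopped with an error on one point.

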